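# Set and pin the book press

## Robot

A 7-joint arm with a two-finger parallel gripper is mounted at the origin on the work surface. World frame = base frame: x ahead of the robot, y to its left, z up, the work surface at z = 0. Lengths are in m, angles in rad, forces in N, time in s.
With the tool pointing down it reaches from about 0.4 to 0.875 m from the base axis. Payload 19.3 kg.
Tool frame: the origin (TCP) lies at the very end of the fingers, on their centre line; the grasp point (between the pads) lies 19 mm behind it; z points along the fingers, y is the line along which they close (so a half turn about z gives the same grasp; the last joint's range is limited). The gripper opens to 85 mm and grips with 20 to 120 N. Pads are 22 mm wide; open, the fingers measure 114 mm over their backs; the gripper's body (76 mm by 85 mm) begins 54 mm behind the grasp point. The pads swing forward as they close: fully open they stand 13 mm farther back than shut.
Start: joints at [1.159, 0.521, -0.036, 1.599, 0.021, 1.021, -0.113], TCP at [0.209, -0.589, 0.231] pointing down, gripper open.
Joint ranges: [-2.91, 2.91], [-0.3, 2.13], [-1.5, 1.42], [0.17, 2.43], [-1.26, 4.41], [0.16, 1.93], [-2.52, 2.52]. Speed limits (rad/s): [1.89, 1.89, 2.39, 2.39, 3.01, 3.01, 3.01].

## Interface

Orientations are given as [roll, pitch, yaw] about the fixed x, y, z axes, in that order (R = Rz(yaw) Ry(pitch) Rx(roll)).
In Python, from workcell import bot gives the robot as it stands.
- The arm moves only by the tool servo_tool, never from a script. Its argument "plan" is a list of rows, each a list of 7 numbers: the finger opening in cm, from 0 to 8.54, then the shift along the tool's x, y, z in cm, then the turn, a rotation vector about the tool's x, y, z in degrees. In form: [[fingers, x, y, z, wx, wy, wz], ...]. A call has 1 to 10 rows; each row is the pose to reach, as a shift and turn from the pose commanded when the call began, along the tool's axes at that moment; what a row does not reach only later rows make up. A row lasts 1/10 s, in which the tool goes at most 50 mm and 8.59 degrees, less where a joint would pass 70% of its speed; a pose out of reach is approached as far as the arm can. A call with a gripper value outside its range is refused whole. The fingers move at their own pace and stop on an object; "force" is the grip in N (left out, the last holds). Time passes only in rows, so rows that repeat a pose let the fingers close. It gives the time, the measured TCP pose, the force, the opening and the grip force at its end, in the units of the state.
- bot.observe(): the state, without advancing time (a new reading comes with each control period).
- bot.grab_frame(name): name is "scene" or "top" or "wrist"; returns a dict with "frame" (480x640x3 uint8, blue, green, red), "mtx" (3x3 intrinsics, pixels), "R" (3x3) and "t" (3): a world point X has camera coordinates R X + t; the wrist camera has in their place "T_tool_cam" (4x4, takes a point from camera to tool coordinates, whose origin is the TCP and whose axes are the flange's). Camera axes: x right, y down, z forward; pixel columns grow to the right and rows downward; lengths in m; the calibration is good to about 2 mm. The wrist camera is an equidistant fisheye: a pixel r from the principal point sees the ray r / f radians off the axis. A picture is of the moment at which its call begins: read the wrist's pose just before it. There is no depth.
- bot.job_done(): hands the job in; it is judged then, once.
The state is a dict: "clock": time; "qpos": joint angles; "qd": joint speeds; "joint_efforts": joint torques, N m; "position": TCP position; "tool_rot": TCP orientation; "force": force on the tool from outside, world axes, zero at the start; "moment": the same for the moment, N m; "grip_width": finger opening in m; "finger_force": force on a finger pad.
Only numpy, scipy, OpenCV 4.12 (cv2) and the standard library are available. Lean on these libraries where they do the work, as an engineer would, in place of code of your own. Each camera call takes 0.05 s, during which the arm holds its last target. There are 200 camera calls.

## Task

Wind the crank of the small book press clockwise (seen from the crank's end) until you feel the jaw stop against the old book; then back the crank off to the first point where the cross hole in the screw's square hub stands upright between the two lugs, and no further. Take the locking pin from its wooden block, push it down through the lugs and the hub until its head rests on the upper lug, and let go, leaving the jar, the weight and the spatula where they are.

Things in the scene. Friction and masses are not known exactly. Their poses are not given: they have to be found in the camera images.
- press: Grey steel press, fixed. Origin on the table under the screw, z up. In its frame (mm): base x -70..70, y -40..170, 15 high; screw along y at x 0, z 105, turns without travelling; in order from -y: crank, two lugs with the hub between, bearing plate (y 2..20, to z 136), moving jaw, book, fixed jaw. Turned clockwise from the crank's end (+ about y: up goes to +x) it moves the jaw to +y.
- lug_hole (a point): Centre of the mouth of the hole in the upper lug, on its top: press frame (0, -15, 136) mm. Lug 36 by 34 by 8 mm, vertical hole 12 mm wide. The lower lug (z 70..82) has a 12 mm hole exactly below. Axes as the press.
- cross_hole (a point): Centre of the screw's square metal hub, a 30 mm cube between the lugs, press frame (0, -15, 105) mm. Turns with the screw; y along the screw, z along the 13 mm through hole, towards the crank handle: the crank arm is parallel to the hole, so the hole is upright when the crank handle is straight above or below the screw. The pin passes within about 0.06 rad of upright.
- crank_grip (a point): Where to hold the crank handle: a black sleeve 16 mm in diameter, 80 mm long, parallel to the screw, 45 mm from its axis, spinning freely on its spindle; this point is at press y -112 (sleeve y -59..-139). Axes as cross_hole. Winding takes about 0.1 N m, some 2 N here, until the jaw meets the book (then 13 N more per 0.1 rad); left alone the crank stays put.
- jaw_face (a point): Centre of the moving aluminium jaw's face towards the book, at the height of the screw. Moves along the press's y by 12 mm a turn. The jaw is a round plate on the screw's axis, 84 mm in diameter, 14 thick; only this position matters, its axes mean nothing. From the stop, the first upright position of the hole is 0.6 to 2.4 rad back.
- locking_pin: Loose steel pin, about 120 g, upright in its block, tip 10 mm above the table. Origin: its lower tip; z along the pin to the head. Shank 10 mm in diameter, 64 mm long with a 3 mm tapered tip, then a head 20 mm in diameter from z 64 to 100 mm. With the head on the upper lug the tip is at press z 72 mm.
- pin_block: Wooden block fixed to the table, 60 by 60 by 45 mm, origin under its centre, with one upright hole 12 mm wide and 35 mm deep in the middle, holding the pin.
- paste_jar: Bystander: jar, 56 mm wide, 60 mm high, origin under its centre; leave it alone.
- weight: Bystander: brass weight with a knob, 60 mm wide, 60 mm high, origin under its centre; leave it alone.
- spatula: Bystander: spatula lying flat, 200 mm long; leave it alone.
- book: Old book standing in the press against the fixed jaw, 112 by 40 by 140 mm, top at press z 156; origin under the middle of the cover that the jaw meets. How many turns (1 to 1.6) and what part of a turn bring the jaw to it is not known and must be felt. There the screw stops firmly: it gives only about 0.15 rad per N m; 10 N more at the handle than winding takes is a clear touch.

How it is judged:
On the way, in this order (a step that is already met when the one before it is completed fails the run):
1. the jaw has been wound up to where the book stops it (within 0.2 mm, a tenth of a radian) (y of jaw_face in the frame of press above 0.0878 m).
2. the crank is backed off to the first point where the cross hole is upright (within 0.15 rad) and the jaw is no more than 5.5 mm off the book (y of jaw_face in the frame of press between 0.0825 and 0.0878 m and angle between the z axis of cross_hole and the z axis of press, either way round below 0.15 rad), for 0.2 s.
At the end, for the whole second after the job is handed in: The pin stands through both lugs and the hub, upright within 0.12 rad, tip within 4 mm of the lug hole's axis, head within 3 mm of the upper lug, at rest; the cross hole is upright within 0.15 rad and the jaw is 0.2 to 5.5 mm off its first touch of the book (first alignment when backing off) (all of step 2 and horizontal distance between locking_pin and lug_hole below 0.004 m and z of locking_pin in the frame of press between 0.068 and 0.075 m and angle between locking_pin's own z axis and vertical below 0.12 rad and linear speed of locking_pin below 0.01 m/s).
It fails at once if the paste jar, the weight or the spatula is moved more than 20 mm (distance of any of paste_jar, weight, spatula from where it was at the start of the episode above 0.02 m).
It also fails if it takes over 72 s, if anything falls off the work surface, if the arm or the gripper's body presses on something with over 40 N, if the wrist force passes 120 N, or if a joint passes its speed limit or range.

## Working session

There is one attempt and no reset: what is moved stays moved. The work goes in short steps, Python scripts to look and compute and a tool call to move; the robot and the scene stay as the last step left them, time stands still between calls to the robot, and variables do not carry over. Pictures are saved under pics/ and viewed, at most 10 in all, crops included, and the job is handed in when it is done.

Besides the shell and the picture viewer there is one more tool, called after "Emit:" in YAML: its name, and indented under it one key for each argument. servo_tool: Moves the arm, as the interface text tells. Its arguments: {"type":"object","properties":{"plan":{"type":"array","items":{"type":"array","items":{"type":"number"}}},"force":{"type":"number"}},"required":["plan"]}

```bash
mkdir -p pics
python3 - <<'E'
from workcell import bot
import cv2,pickle
s=bot.observe();print(s)
d={}
for n in("scene","top"):
    f=bot.grab_frame(n);d[n]=f;cv2.imwrite(f"pics/{n}0.png",f["frame"]);print(n,f["mtx"],f["R"],f["t"])
pickle.dump(d,open("cams.pkl","wb"))
E
```

```text
{'clock': 0.0, 'qpos': array([ 1.15878942,  0.52205057, -0.03633724,  1.59997849,  0.0212199 ,
        1.02108257, -0.11279181]), 'qd': array([-1.23460578e-03,  9.34964317e-04,  6.97336951e-04,  1.60650592e-03,
       -1.30066614e-03, -2.10501857e-04,  3.74960565e-07]), 'joint_efforts': array([ 5.41414247e-04, -9.27118492e+01,  1.98040254e+00, -3.69943357e+01,
        1.80507096e-02,  7.89305835e-03,  1.55312456e-06]), 'position': array([ 0.20935264, -0.58855269,  0.23071341]), 'tool_rot': array([-3.14046299e+00,  9.15627209e-05,  3.41823571e-01]), 'force': array([ 0.13420851, -0.27966188,  0.06233008]), 'moment': array([-0.01414164, -0.00619614,  0.03810763]), 'finger_force': 0.0, 'grip_width': 0.08503202114814117}
scene [[464.35833379   0.         315.72848028]
 [  0.         464.35833379 239.48115881]
 [  0.           0.           1.        ]] [[-0.31638583  0.94846637  0.01765079]
 [ 0.58521202  0.20978937 -0.78327218]
 [-0.74661027 -0.23748677 -0.62142831]] [ 0.20656974 -0.25117957  1.25586719]
top [[479.34906539   0.         315.52196346]
 [  0.         479.34906539 243.1529566 ]
 [  0.           0.           1.        ]] [[-0.01501862 -0.99971951  0.0183125 ]
 [-0.98623138  0.01179449 -0.16495016]
 [ 0.1646879  -0.02053769 -0.98613189]] [-0.01214964  0.58749242  0.96314802]
```

View pics/scene0.png

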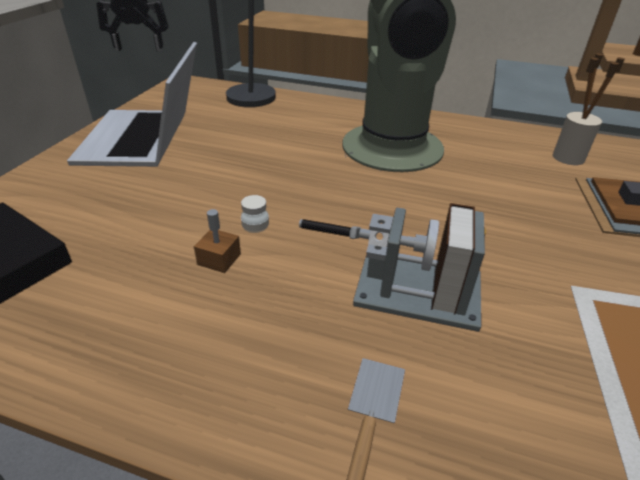

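View pics/top0.png

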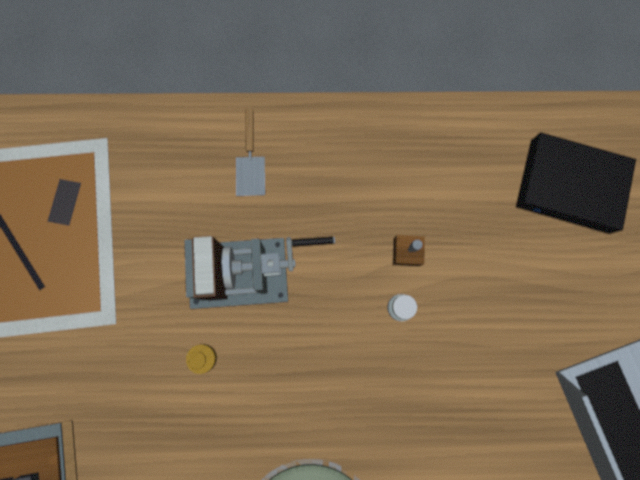

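Run:
```python
import cv2,pickle
d=pickle.load(open("cams.pkl","rb"))
a=d["top"]["frame"][215:325,175:345];b=d["scene"]["frame"][190:335,285:500]
cv2.imwrite("pics/tc.png",cv2.resize(a,None,fx=4.6,fy=4.6,interpolation=cv2.INTER_CUBIC))
cv2.imwrite("pics/sc.png",cv2.resize(b,None,fx=3.7,fy=3.7,interpolation=cv2.INTER_CUBIC))
```

```text
(no output)
```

View pics/tc.png

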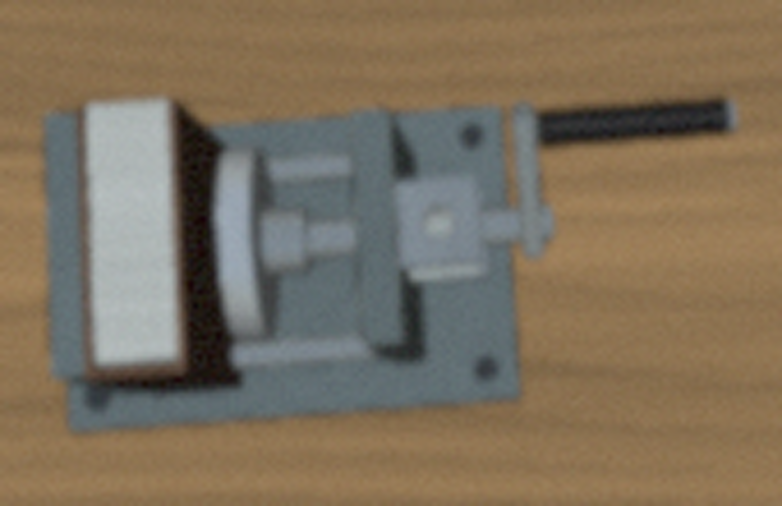

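View pics/sc.png

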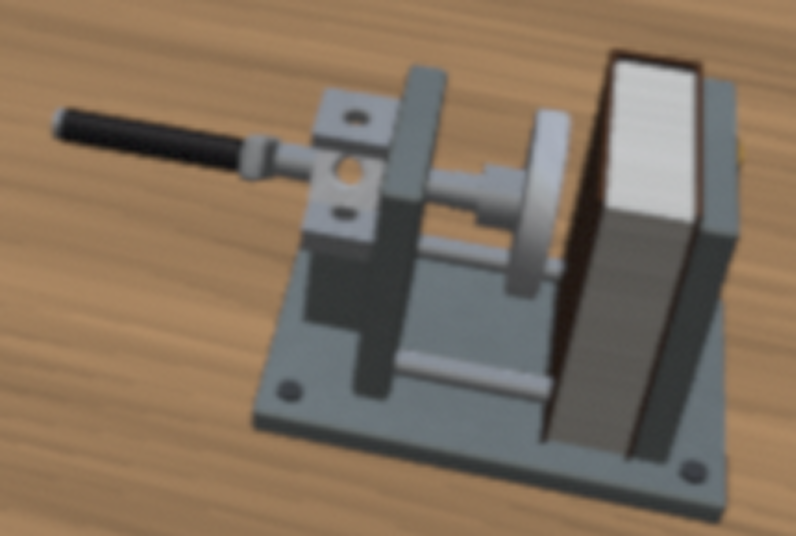

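```bash
cat > h.py <<'E'
import numpy as np,pickle
from scipy.optimize import least_squares
d=pickle.load(open("cams.pkl","rb"))
def proj(n,X):
    f=d[n];c=f["R"]@np.array(X)+f["t"];p=f["mtx"]@c;return p[:2]/p[2]
def P(p,X): 
    c,s=np.cos(p[2]),np.sin(p[2]);return np.array([p[0]+c*X[0]-s*X[1],p[1]+s*X[0]+c*X[1],X[2]])
def onz(n,uv,z):
    f=d[n];r=f["R"].T@np.linalg.inv(f["mtx"])@np.array([*uv,1]);o=-f["R"].T@f["t"];return o+r*(z-o[2])/r[2]
E
python3 - <<'E'
from h import *
T=lambda u,v:(u/4.6+175,v/4.6+215)
S=lambda u,v:(u/3.7+285,v/3.7+190)
st=[("top",T(439,223),(0,-15,136)),("top",T(500,108),(70,-40,15)),("top",T(519,398),(-70,-40,15)),("top",T(70,430),(-70,170,15)),
("scene",S(357,117),(0,-15,136)),("scene",S(255,412),(70,-40,15)),("scene",S(724,508),(70,170,15))]
hd=[("top",T(728,115),-139),("top",T(541,127),-59),("scene",S(62,123),-139),("scene",S(242,152),-59)]
def res(p):
    r=[proj(n,P(p,np.array(X)/1e3))-u for n,u,X in st]
    r+=[proj(n,P(p,np.array((45*np.sin(p[3]),y,105+45*np.cos(p[3])))/1e3))-u for n,u,y in hd]
    return np.concatenate(r)
o=least_squares(res,[.5,.1,0,1.5],loss="soft_l1");print(o.x,res(o.x).reshape(-1,2).round(1))
pin=[("top",(416.5,244.5),.110),("scene",(213.5,212.5),.110)]
for n,u,z in pin: print(n,onz(n,u,z))
print("block",onz("top",(409.5,250),.045),"jar",onz("top",(404,307),.06),"wt",onz("top",(201,358),.05),"spat",onz("top",(250,195),0),onz("top",(250,110),0))
E
```

```text
[0.5347759  0.08476211 0.05920115 0.92261839] [[-0.7 -0.6]
 [-0.2 -1.3]
 [-0.2 -0. ]
 [-1.3  0.3]
 [-0.7 -0.3]
 [-1.8 -0.9]
 [ 0.4 -0.6]
 [-0.5  0.2]
 [-1.1  0.5]
 [-0.5 -0.3]
 [-0.8  0.3]]
top [ 0.57195344 -0.21962214  0.11      ]
scene [ 0.57361952 -0.21666639  0.11      ]
block [ 0.57081027 -0.21940186  0.045     ] jar [ 0.45061518 -0.1991835   0.06      ] wt [0.35477353 0.2147304  0.05      ] spat [0.70688405 0.12448431 0.        ] [0.90995825 0.12600201 0.        ]
```

Emit:
servo_tool:
  plan:
    - [8.5,53.5,-40.8,1.1,0,0,-73.8]
    - [8.5,53.5,-40.8,1.1,0,0,-73.8]
    - [8.5,53.5,-40.8,1.1,0,0,-73.8]
    - [8.5,53.5,-40.8,1.1,0,0,-73.8]
    - [8.5,53.5,-40.8,1.1,0,0,-73.8]
    - [8.5,53.5,-40.8,1.1,0,0,-73.8]
    - [8.5,53.5,-40.8,1.1,0,0,-73.8]
    - [8.5,53.5,-40.8,1.1,0,0,-73.8]
    - [8.5,53.5,-40.8,1.1,0,0,-73.8]
    - [8.5,53.5,-40.8,1.1,0,0,-73.8]
  force: 40

```text
clock: 1.1
position: [0.483, -0.1683, 0.223]
tool_rot: [-3.141, -0.0, 1.633]
force: [0.2, 0.0, -0.4]
grip_width: 0.0855
finger_force: 0.0
```

Emit:
servo_tool:
  plan:
    - [8.5,13.7,10.2,0,0,0,0]
    - [8.5,13.7,10.2,0,0,0,0]
    - [8.5,13.7,10.2,0,0,0,0]
    - [8.5,13.7,10.2,0,0,0,0]
    - [8.5,13.7,10.2,0,0,0,0]
    - [8.5,13.7,10.2,0,0,0,0]

```text
clock: 1.7
position: [0.5759, -0.0271, 0.2227]
tool_rot: [-3.141, 0.0, 1.63]
force: [-0.5, -1.0, -0.1]
grip_width: 0.0847
finger_force: 0.0
```

Run:
```python
from workcell import bot
import cv2,pickle
s=bot.observe();f=bot.grab_frame("wrist");cv2.imwrite("pics/w1.png",f["frame"]);pickle.dump((s,f),open("w1.pkl","wb"))
print(s["clock"],s["position"],s["tool_rot"],f["mtx"],f["T_tool_cam"])
```

```text
1.7 [ 0.57587974 -0.02711611  0.22265068] [-3.14063654e+00  3.07043181e-05  1.63049793e+00] [[371.64829954   0.         315.72267753]
 [  0.         371.64829954 240.51879288]
 [  0.           0.           1.        ]] [[-8.38706895e-04 -9.61779125e-01 -2.73825147e-01  6.95854113e-02]
 [ 9.99999631e-01 -7.55100444e-04 -4.10724659e-04 -1.49932736e-04]
 [ 1.88260913e-04 -2.73825390e-01  9.61779403e-01 -1.42467169e-01]
 [ 0.00000000e+00  0.00000000e+00  0.00000000e+00  1.00000000e+00]]
```

View pics/w1.png

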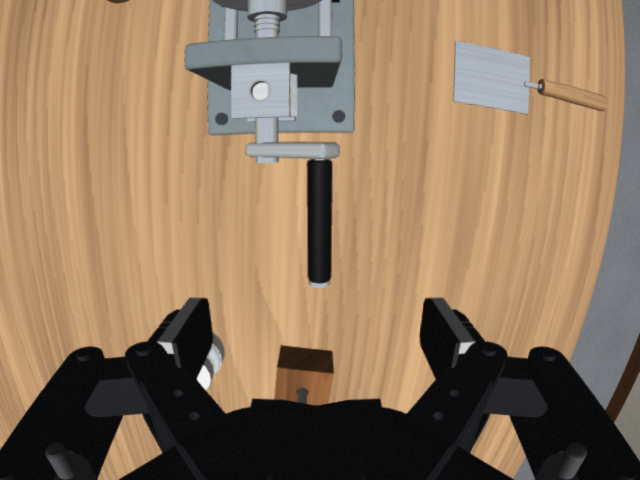

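```bash
cat >> h.py <<'E'
from scipy.spatial.transform import Rotation as Ro
def wproj(s,f,X):
    Rt=Ro.from_euler("xyz",s["tool_rot"]).as_matrix();x=Rt.T@(np.array(X)-s["position"])
    T=f["T_tool_cam"];c=T[:3,:3].T@(x-T[:3,3]);r=np.hypot(c[0],c[1]);th=np.arctan2(r,c[2]);m=f["mtx"]
    return np.array([m[0,2]+m[0,0]*th*c[0]/r,m[1,2]+m[1,1]*th*c[1]/r])
E
python3 - <<'E'
from h import *
s,f=pickle.load(open("w1.pkl","rb"))
st=[((260,91),(0,-15,136)),((209,134),(-70,-40,15)),((354,131),(70,-40,15))]
hd=[((319.5,160),-59),((319,283),-139)]
def res(p):
    r=[wproj(s,f,P(p,np.array(X)/1e3))-u for u,X in st]
    r+=[wproj(s,f,P(p,np.array((45*np.sin(p[3]),y,105+45*np.cos(p[3])))/1e3))-u for u,y in hd]
    return np.concatenate(r)
o=least_squares(res,[.535,.085,.06,.92]);print(o.x,res(o.x).reshape(-1,2).round(1))
q=np.array([.53478,.08476,.0592,.9226]);print(res(q).reshape(-1,2).round(1))
p=o.x
print(P(p,[.045*np.sin(p[3]),-.112,.105+.045*np.cos(p[3])]))
def pr(v): return wproj(s,f,[v[0],v[1],.11])-np.array([302,390])
print(least_squares(pr,[.57,-.22]).x)
E
```

```text
[0.535461   0.08498239 0.06137446 0.89592813] [[ 0.9 -0.4]
 [-1.2  1.6]
 [ 1.2  1.7]
 [-0.8  0.2]
 [-0.2 -2.2]]
[[-0.3 -0.1]
 [-2.   1.7]
 [ 0.4  2. ]
 [-0.9  0.5]
 [-0.6 -2.4]]
[ 0.57739999 -0.02465166  0.13311575]
[ 0.57178085 -0.16422896]
```

Emit:
servo_tool:
  plan:
    - [8.5,0.2,0.1,4,0,0,0]
    - [8.5,0.2,0.1,8,0,0,0]
    - [8.5,0.2,0.1,10.9,0,0,0]
    - [8.5,0.2,0.1,10.9,0,0,0]
    - [0,0.2,0.1,10.9,0,0,0]
    - [0,0.2,0.1,10.9,0,0,0]
    - [0,0.2,0.1,10.9,0,0,0]
    - [0,0.2,0.1,10.9,0,0,0]
    - [0,0.2,0.1,10.9,0,0,0]
  force: 40

```text
clock: 2.65
position: [0.5774, -0.0253, 0.1148]
tool_rot: [3.14, 0.0, 1.63]
force: [2.3, -2.1, 1.2]
grip_width: 0.0145
finger_force: 38.9
```

```bash
cat > arc.py <<'E'
import sys,numpy as np
a,b,n=float(sys.argv[1]),float(sys.argv[2]),int(sys.argv[3])
for f in np.linspace(a,b,n+1)[1:]: print([0,0,round(4.5*(np.sin(f)-np.sin(a)),2),round(-4.5*(np.cos(f)-np.cos(a)),2),0,0,0],end=", ")
print()
E
python3 arc.py .91 4.11 9; python3 arc.py 4.11 7.01 9
```

```text
[0, 0, np.float64(0.74), np.float64(1.41), 0, 0, 0], [0, 0, np.float64(0.94), np.float64(2.99), 0, 0, 0], [0, 0, np.float64(0.58), np.float64(4.54), 0, 0, 0], [0, 0, np.float64(-0.3), np.float64(5.87), 0, 0, 0], [0, 0, np.float64(-1.58), np.float64(6.81), 0, 0, 0], [0, 0, np.float64(-3.11), np.float64(7.24), 0, 0, 0], [0, 0, np.float64(-4.7), np.float64(7.11), 0, 0, 0], [0, 0, np.float64(-6.14), np.float64(6.44), 0, 0, 0], [0, 0, np.float64(-7.26), np.float64(5.31), 0, 0, 0], 
[0, 0, np.float64(-0.62), np.float64(-1.31), 0, 0, 0], [0, 0, np.float64(-0.79), np.float64(-2.74), 0, 0, 0], [0, 0, np.float64(-0.5), np.float64(-4.15), 0, 0, 0], [0, 0, np.float64(0.23), np.float64(-5.4), 0, 0, 0], [0, 0, np.float64(1.31), np.float64(-6.36), 0, 0, 0], [0, 0, np.float64(2.64), np.float64(-6.92), 0, 0, 0], [0, 0, np.float64(4.08), np.float64(-7.03), 0, 0, 0], [0, 0, np.float64(5.48), np.float64(-6.69), 0, 0, 0], [0, 0, np.float64(6.7), np.float64(-5.91), 0, 0, 0],
```

Emit:
servo_tool:
  plan:
    - [0,0,0.74,1.41,0,0,0]
    - [0,0,0.94,2.99,0,0,0]
    - [0,0,0.58,4.54,0,0,0]
    - [0,0,0.58,4.54,0,0,0]

```text
clock: 3.05
position: [0.5807, -0.0248, 0.0657]
tool_rot: [-3.137, -0.0, 1.63]
force: [-3.4, -0.3, -0.0]
grip_width: 0.0147
finger_force: 39.0
```

```bash
sed -i 's/round(\(4.5\|-4.5\)/float(&/; s/print(\[0,0,float(round(4.5\*(np.sin(f)-np.sin(a)),2)/print([0,0,float(round(4.5*(np.sin(f)-np.sin(a)),2))/' arc.py
cat > arc.py <<'E'
import sys,numpy as np
a,b,n=float(sys.argv[1]),float(sys.argv[2]),int(sys.argv[3])
for f in np.linspace(a,b,n+1)[1:]: print("[0, 0, %.2f, %.2f, 0, 0, 0]"%(4.5*(np.sin(f)-np.sin(a)),-4.5*(np.cos(f)-np.cos(a))),end=", ")
print()
E
python3 arc.py 1.977 5.227 10;python3 arc.py 5.227 7.127 6
for i in 0 1 2 3 4 5 6 7 8 9; do python3 arc.py `python3 -c "print(7.127+.4*$i,7.127+.4*$i+.4)"` 3; done
```

```text
[0, 0, -0.78, 1.23, 0, 0, 0], [0, 0, -1.92, 2.14, 0, 0, 0], [0, 0, -3.29, 2.64, 0, 0, 0], [0, 0, -4.74, 2.68, 0, 0, 0], [0, 0, -6.13, 2.25, 0, 0, 0], [0, 0, -7.32, 1.40, 0, 0, 0], [0, 0, -8.17, 0.22, 0, 0, 0], [0, 0, -8.59, -1.17, 0, 0, 0], [0, 0, -8.55, -2.63, 0, 0, 0], [0, 0, -8.05, -3.99, 0, 0, 0], 
[0, 0, 0.88, -1.11, 0, 0, 0], [0, 0, 2.07, -1.89, 0, 0, 0], [0, 0, 3.44, -2.26, 0, 0, 0], [0, 0, 4.86, -2.19, 0, 0, 0], [0, 0, 6.18, -1.67, 0, 0, 0], [0, 0, 7.28, -0.78, 0, 0, 0], 
[0, 0, 0.37, 0.47, 0, 0, 0], [0, 0, 0.67, 0.99, 0, 0, 0], [0, 0, 0.90, 1.55, 0, 0, 0], 
[0, 0, 0.15, 0.58, 0, 0, 0], [0, 0, 0.23, 1.17, 0, 0, 0], [0, 0, 0.23, 1.77, 0, 0, 0], 
[0, 0, -0.08, 0.59, 0, 0, 0], [0, 0, -0.25, 1.17, 0, 0, 0], [0, 0, -0.48, 1.72, 0, 0, 0], 
[0, 0, -0.31, 0.51, 0, 0, 0], [0, 0, -0.68, 0.98, 0, 0, 0], [0, 0, -1.11, 1.40, 0, 0, 0], 
[0, 0, -0.48, 0.35, 0, 0, 0], [0, 0, -1.01, 0.64, 0, 0, 0], [0, 0, -1.57, 0.85, 0, 0, 0], 
[0, 0, -0.58, 0.14, 0, 0, 0], [0, 0, -1.18, 0.20, 0, 0, 0], [0, 0, -1.78, 0.17, 0, 0, 0], 
[0, 0, -0.59, -0.10, 0, 0, 0], [0, 0, -1.16, -0.28, 0, 0, 0], [0, 0, -1.71, -0.53, 0, 0, 0], 
[0, 0, -0.51, -0.32, 0, 0, 0], [0, 0, -0.96, -0.71, 0, 0, 0], [0, 0, -1.36, -1.15, 0, 0, 0], 
[0, 0, -0.34, -0.49, 0, 0, 0], [0, 0, -0.61, -1.03, 0, 0, 0], [0, 0, -0.81, -1.60, 0, 0, 0], 
[0, 0, -0.12, -0.59, 0, 0, 0], [0, 0, -0.16, -1.19, 0, 0, 0], [0, 0, -0.12, -1.78, 0, 0, 0],
```

Emit:
servo_tool:
  plan:
    - [0,0,-0.78,1.23,0,0,0]
    - [0,0,-1.92,2.14,0,0,0]
    - [0,0,-3.29,2.64,0,0,0]
    - [0,0,-4.74,2.68,0,0,0]
    - [0,0,-6.13,2.25,0,0,0]
    - [0,0,-7.32,1.4,0,0,0]
    - [0,0,-8.17,0.22,0,0,0]
    - [0,0,-8.59,-1.17,0,0,0]
    - [0,0,-8.55,-2.63,0,0,0]
    - [0,0,-8.05,-3.99,0,0,0]

```text
clock: 4.05
position: [0.5015, -0.0298, 0.1091]
tool_rot: [-3.14, 0.0, 1.63]
force: [-1.7, 1.1, -3.8]
grip_width: 0.0144
finger_force: 39.1
```

Emit:
servo_tool:
  plan:
    - [0,0,0.88,-1.11,0,0,0]
    - [0,0,2.07,-1.89,0,0,0]
    - [0,0,3.44,-2.26,0,0,0]
    - [0,0,4.86,-2.19,0,0,0]
    - [0,0,6.18,-1.67,0,0,0]
    - [0,0,7.28,-0.78,0,0,0]
    - [0,0,7.28,-0.78,0,0,0]

```text
clock: 4.75
position: [0.5762, -0.0255, 0.1156]
tool_rot: [3.141, -0.0, 1.629]
force: [5.4, -3.8, 3.5]
grip_width: 0.0143
finger_force: 40.0
```

Emit:
servo_tool:
  plan:
    - [0,0,0.37,0.47,0,0,0]
    - [0,0,0.67,0.99,0,0,0]
    - [0,0,0.9,1.55,0,0,0]
    - [0,0,0.9,1.55,0,0,0]

```text
clock: 5.15
position: [0.5843, -0.0249, 0.1001]
tool_rot: [-3.141, -0.0, 1.63]
force: [4.9, -3.2, 2.3]
grip_width: 0.0148
finger_force: 39.7
```

Emit:
servo_tool:
  plan:
    - [0,0,0.15,0.58,0,0,0]
    - [0,0,0.23,1.17,0,0,0]
    - [0,0,0.23,1.77,0,0,0]
    - [0,0,0.23,1.77,0,0,0]

```text
clock: 5.55
position: [0.5867, -0.0244, 0.0832]
tool_rot: [3.141, -0.0, 1.63]
force: [-1.5, -2.0, 19.6]
grip_width: 0.0146
finger_force: 41.5
```

Emit:
servo_tool:
  plan:
    - [0,0,-0.02,0.3,0,0,0]
    - [0,0,-0.02,0.3,0,0,0]
    - [0,0,-0.02,0.3,0,0,0]
  force: 60

```text
clock: 5.85
position: [0.5867, -0.0243, 0.081]
tool_rot: [3.14, 0.0, 1.63]
force: [-2.7, -2.1, 25.9]
grip_width: 0.0139
finger_force: 59.1
```

```bash
python3 arc.py 7.994 6.283 8
```

```text
[0, 0, 0.03, -0.96, 0, 0, 0], [0, 0, -0.14, -1.91, 0, 0, 0], [0, 0, -0.51, -2.79, 0, 0, 0], [0, 0, -1.06, -3.58, 0, 0, 0], [0, 0, -1.76, -4.23, 0, 0, 0], [0, 0, -2.59, -4.72, 0, 0, 0], [0, 0, -3.50, -5.03, 0, 0, 0], [0, 0, -4.46, -5.13, 0, 0, 0],
```

Emit:
servo_tool:
  plan:
    - [0,0,0.03,-0.96,0,0,0]
    - [0,0,-0.14,-1.91,0,0,0]
    - [0,0,-0.51,-2.79,0,0,0]
    - [0,0,-1.06,-3.58,0,0,0]
    - [0,0,-1.76,-4.23,0,0,0]
    - [0,0,-2.59,-4.72,0,0,0]
    - [0,0,-3.5,-5.03,0,0,0]
    - [0,0,-4.25,-5.12,0,0,0]
    - [0,0,-4.25,-5.12,0,0,0]
    - [0,0,-4.25,-5.12,0,0,0]
  force: 40

```text
clock: 6.85
position: [0.5439, -0.0277, 0.1318]
tool_rot: [3.141, 0.001, 1.629]
force: [1.7, -4.5, 10.9]
grip_width: 0.0146
finger_force: 57.7
```

Run:
```python
from workcell import bot
import cv2,pickle
s=bot.observe();f=bot.grab_frame("wrist");g=bot.grab_frame("top");pickle.dump((s,f,g),open("w2.pkl","wb"))
print(s["clock"],s["position"],s["tool_rot"],s["force"])
a=cv2.resize(f["frame"][0:230,150:450],None,fx=2,fy=2,interpolation=cv2.INTER_CUBIC)
cv2.imwrite("pics/w2.png",a)
```

```text
6.85 [ 0.54389177 -0.02766658  0.13179865] [3.14088939e+00 7.50612286e-04 1.62938984e+00] [ 1.73376956 -4.46717245 10.90289582]
```

View pics/w2.png

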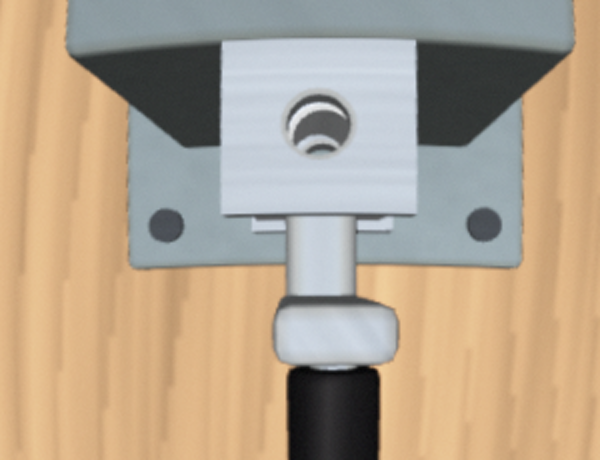

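Emit:
servo_tool:
  plan:
    - [0,0,-0.12,-0.15,0,0,0]
    - [0,0,-0.22,-0.25,0,0,0]
    - [0,0,-0.22,-0.25,0,0,0]
    - [0,0,-0.22,-0.25,0,0,0]
  force: 40

```text
clock: 7.35
position: [0.5413, -0.0273, 0.1336]
tool_rot: [-3.141, -0.0, 1.63]
force: [2.4, -1.2, 1.3]
grip_width: 0.014
finger_force: 56.7
```

```bash
cat > meas.py <<'E'
from h import *
from workcell import bot
import cv2
s=bot.observe();f=bot.grab_frame("wrist")
x=(s["position"]-[.535,.0849,0]);print(s["clock"],s["position"],s["tool_rot"],s["force"],s["grip_width"],"pressx",x[0]*np.cos(.06)+x[1]*np.sin(.06))
pickle.dump((s,f),open("w3.pkl","wb"))
g=cv2.cvtColor(f["frame"],cv2.COLOR_BGR2GRAY)
# sleeve columns
for r in (190,200,210): 
    c=np.where(g[r,270:370]<70)[0]; print(r,c.min()+270,c.max()+270,len(c))
E
python3 meas.py
```

```text
7.35 [ 0.54131596 -0.02725536  0.13364054] [-3.14096462e+00 -2.86277590e-05  1.62985770e+00] [ 2.38915687 -1.23107731  1.2729402 ] 0.013968655515321012 pressx -0.0004206864930269179
190 295 338 44
200 295 339 45
210 295 338 44
```

Emit:
servo_tool:
  plan:
    - [8.5,0,0,0,0,0,0]
    - [8.5,0,0,0,0,0,0]
    - [8.5,0,0,0,0,0,0]
    - [8.5,0,0,0,0,0,0]
    - [8.5,0,0,-3,0,0,0]
    - [8.5,0,0,-7,0,0,0]
    - [8.5,-4,0.5,-7,0,0,0]
    - [8.5,-9,1,-7,0,0,0]
    - [8.5,-14,1.5,-7,0,0,0]
    - [8.5,-19,2,-7,0,0,0]

```text
clock: 8.4
position: [0.5726, -0.217, 0.2041]
tool_rot: [3.141, 0.0, 1.63]
force: [1.0, 1.4, 0.9]
grip_width: 0.0852
finger_force: 0.0
```

Emit:
servo_tool:
  plan:
    - [8.5,0,0,0,0,0,0]
    - [8.5,0,0,0,0,0,0]
    - [8.5,0,0,0,0,0,0]

```text
clock: 8.7
position: [0.5726, -0.2138, 0.2039]
tool_rot: [-3.141, -0.001, 1.631]
force: [0.0, -0.2, -0.1]
grip_width: 0.085
finger_force: 0.0
```

Run:
```python
from h import *
from workcell import bot
import cv2
s=bot.observe();f=bot.grab_frame("wrist");pickle.dump((s,f),open("w4.pkl","wb"))
print(s["clock"],s["position"],s["tool_rot"])
print("predicted head top",wproj(s,f,[.5728,-.2185,.11]))
cv2.imwrite("pics/w4.png",f["frame"])
```

```text
8.7 [ 0.57263292 -0.21380687  0.2038634 ] [-3.14145801e+00 -7.27738718e-04  1.63098714e+00]
predicted head top [315.95355182 250.71210379]
```

View pics/w4.png

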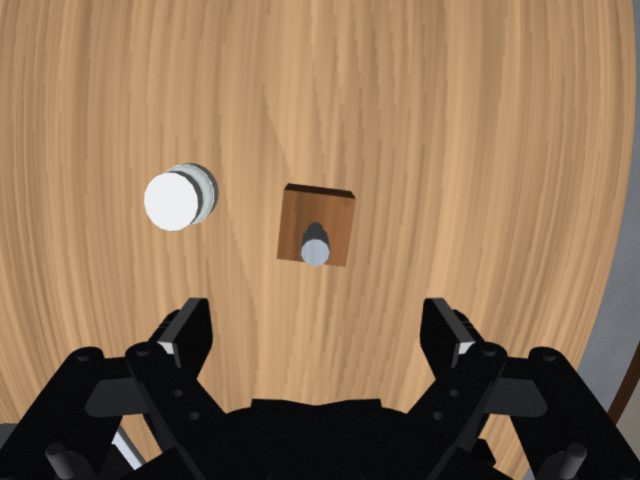

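Emit:
servo_tool:
  plan:
    - [8.5,-0.5,0,4,0,0,0]
    - [8.5,-0.5,0,8,0,0,0]
    - [8.5,-0.5,0,11.5,0,0,0]
    - [8.5,-0.5,0,12.5,0,0,0]
    - [8.5,-0.5,0,12.5,0,0,0]
    - [0,-0.5,0,12.5,0,0,0]
    - [0,-0.5,0,12.5,0,0,0]
    - [0,-0.5,0,12.5,0,0,0]
    - [0,-0.5,0,12.5,0,0,0]
    - [0,-0.5,0,12.5,0,0,0]
  force: 60

```text
clock: 9.75
position: [0.5732, -0.2202, 0.0796]
tool_rot: [3.141, 0.0, 1.63]
force: [-2.7, -0.2, 7.5]
grip_width: 0.0188
finger_force: 58.3
```

Emit:
servo_tool:
  plan:
    - [0,0,0,-3,0,0,0]
    - [0,0,0,-7,0,0,0]
    - [0,0,0,-12,0,0,0]
    - [0,0,0,-17,0,0,0]
    - [0,2,-0.1,-18,0,0,0]
    - [0,6,-0.4,-18,0,0,0]
    - [0,11,-0.7,-18,0,0,0]
    - [0,16,-1.1,-18,0,0,0]
    - [0,20,-1.4,-18,0,0,0]
    - [0,24,-1.7,-18,0,0,0]

```text
clock: 10.75
position: [0.5409, 0.0206, 0.2587]
tool_rot: [-3.141, 0.0, 1.63]
force: [1.0, -0.1, -0.5]
grip_width: 0.0179
finger_force: 59.5
```

Emit:
servo_tool:
  plan:
    - [0,2.5,-0.1,0,0,0,0]
    - [0,4.2,-0.2,0,0,0,0]
    - [0,5,-0.3,1.5,0,0,0]
    - [0,5,-0.3,2.5,0,0,0]
    - [0,5,-0.3,2.5,0,0,0]
    - [0,5,-0.3,2.5,0,0,0]

```text
clock: 11.35
position: [0.5358, 0.0677, 0.2338]
tool_rot: [-3.141, 0.0, 1.629]
force: [0.2, -0.1, -0.9]
grip_width: 0.0183
finger_force: 59.5
```

Run:
```python
from h import *
from workcell import bot
import cv2
s=bot.observe();f=bot.grab_frame("wrist");pickle.dump((s,f),open("w5.pkl","wb"))
print(s["clock"],s["position"],s["tool_rot"],s["grip_width"],s["force"])
p=[.535,.0849,.06]
print("hole pred",wproj(s,f,P(p,[0,-.015,.136])),"pin tip pred",wproj(s,f,s["position"]-[0,0,.0695]))
cv2.imwrite("pics/w5.png",cv2.resize(f["frame"][130:330,220:420],None,fx=3,fy=3,interpolation=cv2.INTER_CUBIC))
```

```text
11.35 [0.53583862 0.06765474 0.23384863] [-3.14100477e+00  1.71847815e-04  1.62901035e+00] 0.018295290650933483 [ 0.24735318 -0.1237247  -0.93820479]
hole pred [316.4707975 238.9196575] pin tip pred [316.20472349 255.30208668]
```

View pics/w5.png

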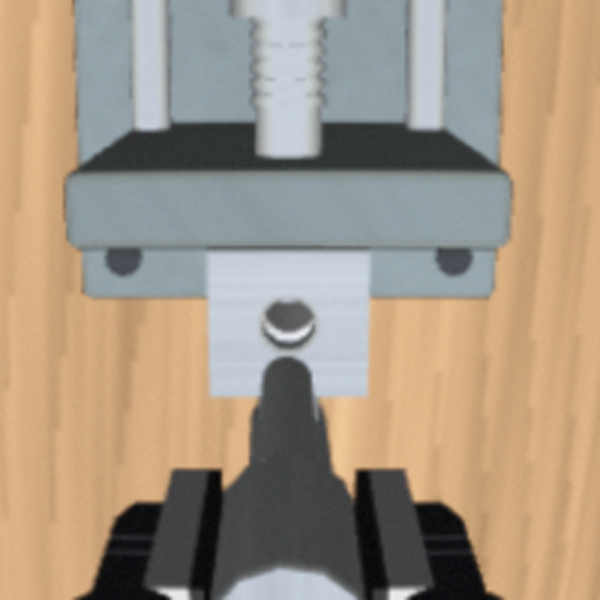

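Emit:
servo_tool:
  plan:
    - [0,0.28,0.03,1.2,0,0,0]
    - [0,0.28,0.03,2.2,0,0,0]
    - [0,0.28,0.03,2.2,0,0,0]
    - [0,0.28,0.03,2.2,0,0,0]

```text
clock: 11.8
position: [0.5358, 0.0711, 0.2116]
tool_rot: [-3.141, -0.0, 1.63]
force: [0.2, -0.2, -1.0]
grip_width: 0.0182
finger_force: 59.5
```

Run:
```python
from h import *
from workcell import bot
import cv2
s=bot.observe();f=bot.grab_frame("wrist");pickle.dump((s,f),open("w6.pkl","wb"))
print(s["clock"],s["position"],s["tool_rot"],s["force"])
p=[.535,.0849,.06]
print("hole pred",wproj(s,f,P(p,[0,-.015,.136])),"pin tip pred",wproj(s,f,s["position"]-[0,0,.0695]),wproj(s,f,s["position"]-[0,0,.0695]+[0,.004,0]))
cv2.imwrite("pics/w6.png",cv2.resize(f["frame"][200:300,265:365],None,fx=6,fy=6,interpolation=cv2.INTER_CUBIC))
```

```text
11.8 [0.53581918 0.07110142 0.21157476] [-3.14078612e+00 -1.95456739e-05  1.62994966e+00] [ 0.19365692 -0.18944444 -1.04146099]
hole pred [316.24489868 254.06484904] pin tip pred [316.22972472 255.32337766] [316.62291577 248.96834191]
```

View pics/w6.png

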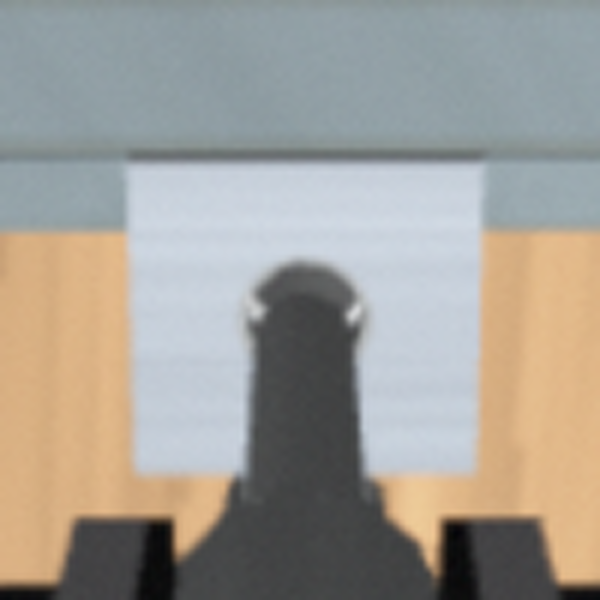

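Emit:
servo_tool:
  plan:
    - [0,-0.05,0.02,0.3,0,0,0]
    - [0,-0.05,0.02,0.6,0,0,0]
    - [0,-0.05,0.02,0.9,0,0,0]
    - [0,-0.05,0.02,1.2,0,0,0]
    - [0,-0.05,0.02,1.4,0,0,0]
    - [0,-0.05,0.02,1.4,0,0,0]

```text
clock: 12.45
position: [0.5361, 0.0706, 0.1976]
tool_rot: [-3.141, -0.0, 1.63]
force: [0.6, 0.2, -1.8]
grip_width: 0.0185
finger_force: 59.5
```

Emit:
servo_tool:
  plan:
    - [0,0,0,0.4,0,0,0]
    - [0,0,0,0.8,0,0,0]
    - [0,0,0,1.2,0,0,0]
    - [0,0,0,1.6,0,0,0]
    - [0,0,0,1.8,0,0,0]
    - [0,0,0,1.8,0,0,0]

```text
clock: 13.05
position: [0.5361, 0.0706, 0.1796]
tool_rot: [-3.141, 0.0, 1.63]
force: [0.0, -0.7, -0.7]
grip_width: 0.0183
finger_force: 59.5
```

Tip is at 0.110, inside the hub; continue to seat.

Emit:
servo_tool:
  plan:
    - [0,0,0,0.5,0,0,0]
    - [0,0,0,1.0,0,0,0]
    - [0,0,0,1.5,0,0,0]
    - [0,0,0,2.0,0,0,0]
    - [0,0,0,2.4,0,0,0]
    - [0,0,0,2.7,0,0,0]
    - [0,0,0,2.7,0,0,0]

```text
clock: 13.75
position: [0.5361, 0.0706, 0.1525]
tool_rot: [-3.141, 0.0, 1.63]
force: [-0.1, -0.5, -0.5]
grip_width: 0.0179
finger_force: 59.5
```

Emit:
servo_tool:
  plan:
    - [0,0,0,0.3,0,0,0]
    - [0,0,0,0.6,0,0,0]
    - [0,0,0,0.9,0,0,0]
    - [0,0,0,1.1,0,0,0]
    - [0,0,0,1.2,0,0,0]
    - [0,0,0,1.2,0,0,0]
    - [0,0,0,1.2,0,0,0]

```text
clock: 14.45
position: [0.5363, 0.0707, 0.1417]
tool_rot: [3.141, 0.0, 1.63]
force: [-6.1, -1.8, 16.7]
grip_width: 0.0185
finger_force: 61.8
```

Emit:
servo_tool:
  plan:
    - [0,0,0,-0.1,0,0,0]
    - [8.5,0,0,-0.1,0,0,0]
    - [8.5,0,0,-0.1,0,0,0]
    - [8.5,0,0,-0.1,0,0,0]
    - [8.5,0,0,-0.1,0,0,0]
    - [8.5,0,0,-3,0,0,0]
    - [8.5,0,0,-7,0,0,0]
    - [8.5,0,0,-11,0,0,0]
    - [8.5,0,0,-11,0,0,0]
    - [8.5,0,0,-11,0,0,0]

```text
clock: 15.45
position: [0.5365, 0.0706, 0.2515]
tool_rot: [3.14, 0.0, 1.63]
force: [-0.2, 0.3, -1.2]
grip_width: 0.0849
finger_force: 0.0
```

Run:
```python
from h import *
from workcell import bot
import cv2
s=bot.observe();f=bot.grab_frame("wrist")
print(s["clock"],s["position"],s["tool_rot"])
p=[.535,.0849,.06]
print("head top pred if seated",wproj(s,f,P(p,[0,-.015,.172])),"bottom",wproj(s,f,P(p,[0,-.015,.136])))
cv2.imwrite("pics/w7.png",cv2.resize(f["frame"][130:380,200:440],None,fx=2.4,fy=2.4,interpolation=cv2.INTER_CUBIC))
```

```text
15.45 [0.53647883 0.07055841 0.25154086] [3.14011107e+00 1.99513036e-04 1.62955567e+00]
head top pred if seated [314.9530745  251.20288223] bottom [314.98790714 236.10947167]
```

View pics/w7.png

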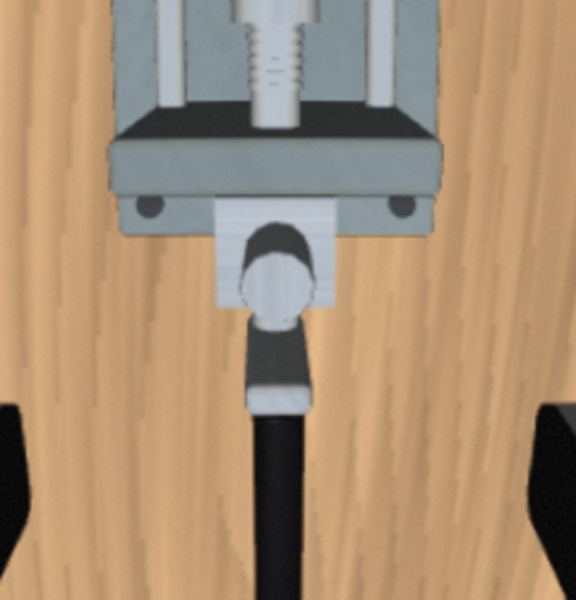

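The pin head sits on the lug at (315.8, 250.4) px, against a predicted (315, 251.2) if seated. The crank stands upright, so I'm handing the job in.

```bash
python3 -c "
from workcell import bot
print(bot.job_done())"
```

```text
the job is handed in; nothing more can be done
None
```

I wound the jaw until it stopped firmly on the book, then backed the crank off to the first upright position. The pin is in through the lugs and hub with its head on the upper lug and released; I handed the job in at about 15.5 s, but the hand-in returned no verdict.

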